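# Tuck a guard strip under a lapped cover leaf and hold it flat

### The job

First put the big rectangular setting block that stands on the measuring fixture's deck back upright into its own matching rectangular holder, all the way down, and let go of it. Then take the bent metal guard strip, slide the front edge of its flat foot under the lapped cover leaf of the fixture, fully home and squarely against the stop bar beneath the leaf, with the whole edge under the leaf and without lifting the leaf. Finish while still holding the guard, pressing it firmly down flat on the deck; leave all the other things where they are.

Things in the scene. Friction and masses are not known exactly. Their poses are not given: they have to be found in the camera images.
- fixture: Measuring fixture, fixed to the bench; place and heading vary. Origin: centre of its underside, on the bench; +x from its open side (near the robot) towards the leaf's hinge, +y along the leaf's edge, z up. Deck, cover leaf and stop bar are described below. Nothing on it is higher than 49 mm above the bench, apart from the block.
- deck: The fixture's dark deck slab, 240 (x) by 230 (y) mm, top 30 mm above the bench; same origin and axes as the fixture.
- stop (a point): Middle of the near face of the stop bar, at the deck surface (fixture x = +60 mm, y = 0, z = 30 mm). The bar, 170 mm long in y and 8 mm high, stands across the deck under the leaf, 30 mm in from the leaf's free edge.
- leaf_edge (a point): Middle of the free edge of the steel cover leaf, at its underside (fixture x = +30 mm, y = 0, z = 38 mm), 8 mm above the deck. The leaf laps over the deck from here to the hinge at fixture x = +105 mm; 190 mm wide in y, 4 mm thick.
- leaf (a joint): Hinge angle of the cover leaf in rad: 0 lying down on the stop bar, growing as the free edge is lifted (0.06 rad lifts the edge 4.5 mm). Held down only by its own weight (0.2 kg).
- guard: Bent aluminium guard strip (L section), about 0.3 kg, lying foot-down on the bench at the robot's left. Origin: centre of the underside of its foot, 80 (x) by 140 (y) by 4 mm thick; +x points to the front edge that goes under the leaf. At its rear an upright wall 8 mm thick, 140 mm long in y, mid-plane at x = -36 mm, top 50 mm above the underside: grip across the wall.
- guard_edge (a point): Middle of the guard's front edge, at the underside (guard x = +40 mm).
- guard_wall (a point): A point in the middle of the guard's upright wall, 34 mm above the underside: a good grasp point (guard x = -36 mm).
- block: Big plain steel setting block, 32 (x) by 44 (y) by 60 (z) mm, about 0.35 kg, standing upright on the fixture's deck in front of the leaf, where the guard must go. Origin at the centre of its underside.
- holder_rect: Wooden holder fixed to the bench at the robot's right, 76 (x) by 80 (y) by 26 mm high, origin at the centre of its underside. Open rectangular pocket 36 (x) by 48 (y) mm in its middle, 20 mm deep: the big block's own place, either way round. Small black rectangle on top (-y side) as label. It changes places with the other two holders.
- holder_rect_floor (a point): Middle of the pocket's floor in holder_rect, 6 mm above the bench.
- holder_round: Like holder_rect but with a round pocket of 34 mm, which holds the round pin; black disc label.
- holder_small: Like holder_rect but with an empty square pocket of 26 mm (for the small block), small black square label. The big block does not fit.
- pin: Bystander: round steel setting pin, 30 mm diameter, 60 mm high, standing in holder_round, its top 66 mm above the bench. Origin at its underside.
- small_block: Bystander: small steel setting block 22 x 22 x 50 mm, standing on the bench. Leave it there.
- micrometer: Bystander: micrometer with a green bow, lying flat, about 125 x 55 x 13 mm.
- oil: Bystander: white oil bottle, 50 mm diameter, 85 mm high, on the right.
- wrench: Bystander: wrench lying on the bench at the right, beyond the holders.
- brush: Bystander: brush lying on the bench at the left.
Things that resemble listed ones, but are neither listed nor needed, are in the scene too. What is shaped like the block but blue, brown or green is not meant.

How it is judged (in metres and radians):
On the way, in this order (a step that is already met when the one before it is completed fails the run):
1. the setting block stands fully down in its rectangular holder, let go (horizontal distance between block and holder_rect_floor below 0.006 m and z of block in the frame of holder_rect_floor below 0.004 m and angle between block's own z axis and vertical below 0.06 rad and contact force between the fingers and block below 0.1 N and linear speed of block below 0.02 m/s), for 0.2 s.
2. the guard's front edge is under the leaf, at least 12 mm in, below the leaf (x of guard_edge in the frame of fixture above 0.042 m and z of guard_edge in the frame of fixture between 0.025 and 0.037 m and y of guard_edge in the frame of fixture between -0.05 and 0.05 m), for 0.1 s.
At the end, for the whole second after the job is handed in: Guard edge within 6 mm of the stop, 27 mm of centred, 0.08 rad of square, flat on the deck (3 mm, 0.035 rad); fingers still on it, pressing it on the deck with over 6 N in all (weight about 3 N); leaf down (under 0.03 rad); block let go in its pocket, within 6 mm of centre, 4 mm of the floor (x of guard_edge in the frame of fixture above 0.054 m and y of guard_edge in the frame of fixture between -0.027 and 0.027 m and z of guard_edge in the frame of fixture below 0.033 m and angle between the x axis of guard and the x axis of fixture, either way round below 0.08 rad and angle between guard's own z axis and vertical below 0.035 rad and contact force between guard and deck above 6 N and contact force between the fingers and guard above 2 N and value of joint leaf below 0.03 rad and linear speed of guard below 0.01 m/s and horizontal distance between block and holder_rect_floor below 0.006 m and z of block in the frame of holder_rect_floor below 0.004 m and angle between block's own z axis and vertical below 0.06 rad and contact force between the fingers and block below 0.1 N); the arm keeps its last pose, push and grip.
It fails at once if the cover leaf is lifted by more than 0.06 rad (value of joint leaf above 0.06 rad).
It fails at once if a bystander is moved by more than 20 mm (distance of any of pin, small_block, micrometer, oil, wrench, brush from where it was at the start of the episode above 0.02 m).
It also fails if it takes over 66 s, if anything falls off the work surface, if the arm or the gripper's body presses on something with over 40 N, if the wrist force passes 120 N, or if a joint passes its speed limit or range.

### The arm

A 6-joint arm with a two-finger parallel gripper is mounted at the origin on the work surface. World frame = base frame: x ahead of the robot, y to its left, z up, the work surface at z = 0. Lengths are in m, angles in degrees, forces in N, time in s.
With the tool pointing down it reaches from about 0.275 to 0.75 m from the base axis. Payload 10.2 kg.
Tool frame: the origin (TCP) lies on the centre line of the jaws, within the pads' length; the fingertips stand 17 mm ahead of it and the grasp point (between the pads) lies 2 mm behind it; z points along the fingers, y is the line along which they close (so a half turn about z gives the same grasp; the last joint's range is limited). The gripper opens to 88 mm and grips with 3 to 60 N. Pads are 18 mm wide; open, the fingers measure 123 mm over their backs; the gripper's body (75 mm by 187 mm) begins 45 mm behind the grasp point.
Start: joints at [52.575, 17.928, 85.812, -0, 76.261, -12.8], TCP at [0.219, 0.477, 0.256] pointing down, gripper open.
Joint ranges: [-168.41, 168.41], [-55.51, 124.54], [10.69, 146.95], [-70.63, 250.63], [1, 178], [-165.06, 165.06]. Speed limits (degrees/s): [136.94, 136.94, 172.46, 180, 180, 180].

### API

Orientations are given as a 3x3 rotation matrix whose columns are the frame's x, y, z axes.
In Python, from plant import robot gives the robot as it stands.
- The arm moves only by the tool servo_tool, never from a script. Its argument "moves" is text: rows parted by semicolons, each of 5 numbers parted by spaces: the shift along the tool's x, y, z in mm, then the turn about the tool's z in degrees, then the gripper's target within -1 to 1 (shut at 1, half-way at 0, fully open at -1). A call has 1 to 12 rows; each row is the pose to reach, as a shift and turn from the pose commanded when the call began, along the tool's axes at that moment; what a row does not reach only later rows make up. A row lasts 1/10 s, in which the tool goes at most 50 mm and 8.59 degrees, less where a joint would pass 70% of its speed; a pose out of reach is approached as far as the arm can. A call with a gripper value outside its range is refused whole. The fingers move at their own pace and stop on an object; "grip_force" is the grip in N (left out, the last holds). Time passes only in rows, so rows that repeat a pose let the fingers close. It gives the time, the measured TCP pose, the force, the opening and the grip force at its end, in the units of the state.
- robot.state(): the state, without advancing time (a new reading comes with each control period).
- robot.snapshot(name): name is "scene" or "top" or "wrist"; returns a dict with "img" (420x560x3 uint8, red, green, blue), "intrinsics" (3x3 intrinsics, pixels), "position" and "orientation" of the camera in the world. Camera axes: x right, y up, looking along -z (the intrinsics and any distortion apply to the point x, -y, -z); pixel columns grow to the right and rows downward; lengths in m; the calibration is good to about 2 mm. A picture is of the moment at which its call begins. There is no depth.
- robot.hand_in(): hands the job in; it is judged then, once.
Trained networks look in the newest picture that a camera, given by its name, has taken for a name from the list of things; names that differ only in an ending like _2 or _b are one class to them, and where a whole thing is asked for, a point or a joint stands for the part that bears it (a point fixed in the world has none). Each returns a list of dicts, best first, with "conf" (0 to 1); they miss things now and then, are a little off and sometimes report something else, mostly with a low value. They report only what shows in the picture. A call takes as long as a camera call. They do not tell look-alikes from the thing itself.
- robot.masks_of(thing, camera): "region" (420x560 bool, what is visible of it).
- robot.pinpoint(thing, camera): "location" ([x, y, z] in m, in world coordinates, good to about 4 mm: a listed point, or the origin of a listed thing).
The state is a dict: "time": time; "joint_positions": joint angles; "qvel": joint speeds; "effort": joint torques, N m; "tcp_pos": TCP position; "orientation": TCP orientation; "wrist_force": force on the tool from outside, world axes, zero at the start; "moment": the same for the moment, N m; "grip_width": finger opening in m; "finger_force": force on a finger pad.
Only numpy, scipy, OpenCV 4.12 (cv2) and the standard library are available. Lean on these libraries where they do the work, as an engineer would, in place of code of your own. Each camera call takes 0.05 s, during which the arm holds its last target. There are 200 camera calls.

## Working session

There is one attempt and no reset: what is moved stays moved. The work goes in short steps, Python scripts to look and compute and a tool call to move; the robot and the scene stay as the last step left them, time stands still between calls to the robot, and variables do not carry over. Pictures are saved under pics/ and viewed, at most 12 in all, crops included, and the job is handed in when it is done.

Besides the shell and the picture viewer there is one more tool, called after "Call:" by a JSON object that holds its "op" and its "data", one argument or row to a line. servo_tool: Moves the arm, as the interface text tells. Its arguments: {"type":"object","properties":{"moves":{"type":"string"},"grip_force":{"type":"number"}},"required":["moves"]}

```bash
mkdir -p pics
cat > h.py <<'E'
import numpy as np, cv2
from plant import robot
def snap(cam,fn=None):
    s=robot.snapshot(cam)
    if fn: cv2.imwrite('pics/'+fn,s['img'][:,:,::-1])
    return s
def proj(s,p):
    c=np.array(s['orientation']).T@(np.array(p)-np.array(s['position'])); q=np.array(s['intrinsics'])@[c[0],-c[1],-c[2]]
    return q[:2]/q[2]
def back(s,uv,z):
    d=np.linalg.inv(s['intrinsics'])@[uv[0],uv[1],1.]; d=np.array(s['orientation'])@[d[0],-d[1],-d[2]]
    o=np.array(s['position']); return o+d*(z-o[2])/d[2]
def pp(t,cam,n=3):
    for r in robot.pinpoint(t,cam)[:n]: print(cam,t,round(r['conf'],2),np.round(r['location'],4))
E
python3 - <<'E'
from h import *
for c in ('scene','top'):
    s=snap(c,c+'0.png'); print(c,np.round(s['position'],3),np.round(s['orientation'],2).tolist(),np.round(s['intrinsics'],1).tolist(),s.keys())
    for t in ('block','holder_rect','holder_rect_floor','stop','leaf_edge','guard','guard_edge','guard_wall','small_block','pin','oil'):
        pp(t,c)
print(robot.state())
E
```

```text
scene [1.331 0.313 0.731] [[-0.33, -0.59, 0.73], [0.94, -0.21, 0.26], [0.0, 0.78, 0.63]] [[386.7, 0.0, 274.9], [0.0, 386.7, 214.7], [0.0, 0.0, 1.0]] dict_keys(['img', 'intrinsics', 'position', 'orientation'])
scene block 0.82 [ 0.7285 -0.0113  0.0025]
scene block 0.66 [ 0.3983 -0.1783  0.0025]
scene block 0.6 [ 0.5367 -0.1904  0.0009]
scene holder_rect 0.76 [ 0.627  -0.2852  0.0053]
scene holder_rect 0.39 [0.5582 0.0293 0.0409]
scene holder_rect_floor 0.63 [ 0.6308 -0.2869  0.0024]
scene holder_rect_floor 0.21 [ 0.4233 -0.323   0.0057]
scene stop 0.81 [0.5828 0.0383 0.0308]
scene leaf_edge 0.75 [0.5559 0.0328 0.0385]
scene leaf_edge 0.51 [ 4.619e-01  2.981e-01 -1.000e-04]
scene guard 0.73 [ 0.4622  0.298  -0.0043]
scene guard_edge 0.6 [ 0.4435  0.3349 -0.0046]
scene guard_wall 0.57 [0.4867 0.2699 0.0357]
scene guard_wall 0.35 [0.6916 0.2454 0.    ]
scene small_block 0.51 [0.6874 0.2454 0.0012]
scene pin 0.56 [ 0.4225 -0.3237  0.008 ]
scene oil 0.83 [ 0.5968 -0.4683  0.0032]
scene oil 0.29 [ 0.4239 -0.3202  0.002 ]
top [0.311 0.023 1.023] [[-0.04, 0.97, -0.23], [-1.0, -0.04, 0.01], [0
[... 911 characters left out ...]
      7.62602053e+01, -1.28005567e+01]), 'qvel': array([ 0.03190593,  0.0660384 , -0.00398462, -0.01241726, -0.03552128,
        0.06642499]), 'effort': array([ 6.99694647e-04, -4.02108479e+01, -2.52420545e+01,  6.95419125e-02,
        3.18762835e-02, -3.41401642e-05]), 'tcp_pos': array([0.21880173, 0.47724548, 0.25570522]), 'orientation': array([[-9.09035385e-01,  4.16718931e-01, -1.57363987e-05],
       [ 4.16718932e-01,  9.09035385e-01, -2.14621613e-05],
       [ 5.36125436e-06, -2.60675193e-05, -1.00000000e+00]]), 'wrist_force': array([-1.0993128 , -0.91819672,  0.71457376]), 'moment': array([-0.00016414, -0.01117739,  0.08755397]), 'finger_force': 0.0, 'grip_width': 0.08819428205776417}
```

View pics/top0.png

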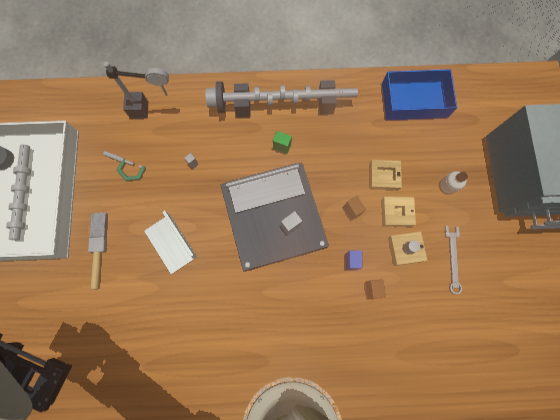

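View pics/scene0.png

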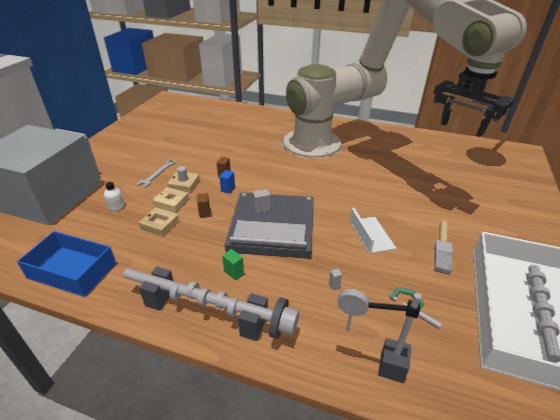

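Look-alikes of the block in the top view: brown (355,207), blue (355,260), brown (375,289), green (282,142) and the small grey block (190,160). The one I want is grey, on the deck, at (291,221). The holder candidates are (386,174) and (399,211), and (409,248) holds the pin. A close crop should confirm the choice.

Run:
```python
from h import *
s=snap('top'); im=s['img'][:,:,::-1]
a=cv2.resize(im[155:275,215:335],(480,480),interpolation=cv2.INTER_CUBIC)
b=cv2.resize(im[155:275,360:435],(300,480),interpolation=cv2.INTER_CUBIC)
cv2.imwrite('pics/crop.png',np.hstack([a,b]).copy())
for u in [(291,217),(291,221)]: print('block top',back(s,u,.09))
for u in [(386,174),(399,211)]: print('holder',back(s,u,.026))
# deck quad
m=robot.masks_of('fixture','top')
for r in m[:2]:
    c=max(cv2.findContours(r['region'].astype(np.uint8),0,2)[0],key=cv2.contourArea)
    W=np.array([back(s,p[0],.03)[:2] for p in c],np.float32)*1000
    print(r['conf'],cv2.minAreaRect(W))
for r in robot.masks_of('guard','top')[:2]:
    c=max(cv2.findContours(r['region'].astype(np.uint8),0,2)[0],key=cv2.contourArea)
    W=np.array([back(s,p[0],.004)[:2] for p in c],np.float32)*1000
    print('guard',r['conf'],cv2.minAreaRect(W), cv2.boundingRect(c))
```

```text
block top [ 0.50465967 -0.01920113  0.09      ]
block top [ 0.49460487 -0.0187149   0.09      ]
holder [ 0.62655803 -0.2853719   0.026     ]
holder [ 0.52266222 -0.30914841  0.026     ]
0.83 ((525.0328979492188, 24.48340606689453), (242.84616088867188, 229.21841430664062), 13.742388725280762)
0.43 ((673.0958251953125, 432.7209167480469), (127.99980926513672, 54.87613296508789), 65.24380493164062)
guard 0.64 ((469.64251708984375, 304.8629455566406), (156.2923583984375, 81.69039916992188), 31.962745666503906) (145, 211, 51, 64)
guard 0.42 ((599.2274169921875, 40.81346130371094), (78.10836029052734, 200.29396057128906), 14.409187316894531) (229, 169, 76, 44)
```

View pics/crop.png

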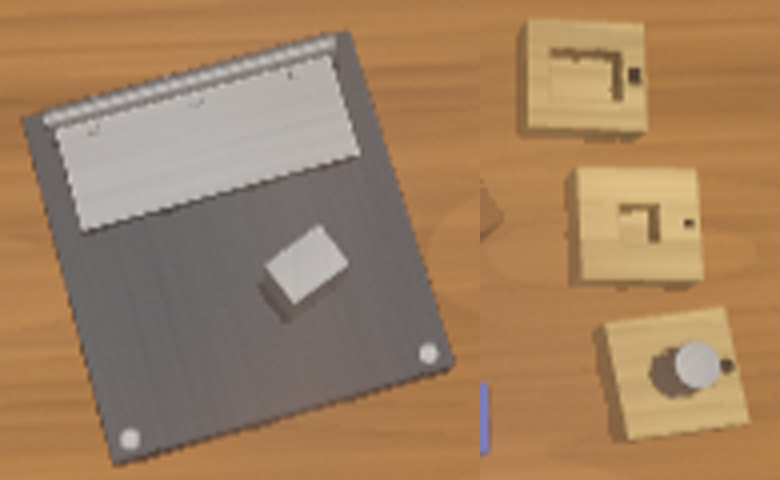

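The top holder at crop (585,75), image px (386,174), has the large rectangular pocket and a rectangle label, so it is the target. The grey block is at crop (307,265), on the dark deck. The leaf's free edge is at crop (80,230)–(360,155).

```bash
cat >> h.py <<'E'
def yaw(): R=np.array(robot.state()['orientation']); return np.degrees(np.arctan2(R[1,1],R[0,1]))
def go(p,ydeg):
    st=robot.state(); R=np.array(st['orientation']); d=R.T@(np.array(p)-st['tcp_pos'])*1000
    t=(yaw()-ydeg+90)%180-90   # tool z down: + turn lowers yaw
    print('tcp',np.round(st['tcp_pos'],4),'yaw',round(yaw(),2),'-> shift',np.round(d,1),'turn',round(t,2),'j6',st['joint_positions'][5])
def crn(s,pts,z):
    W=np.array([back(s,p,z)[:2] for p in pts],np.float32)*1000; print(W.round(1).tolist()); 
    for i in range(len(W)):
        d=W[(i+1)%len(W)]-W[i]; print('  edge',round(float(np.hypot(*d)),1),round(float(np.degrees(np.arctan2(d[1],d[0]))),1))
    print('  centre',W.mean(0).round(1))
E
python3 - <<'E'
from h import *
s=snap('top')
f=lambda L,x0,off=0:[((a-off)/4+x0,b/4+155) for a,b in L]
crn(s,f([(320,225),(349,263),(293,305),(265,265)],215),.09)
crn(s,f([(527,20),(646,24),(646,130),(527,130)],360,480),.026)
crn(s,f([(549,48),(624,52),(624,102),(549,100)],360,480),.026)
crn(s,f([(56,128),(333,55),(360,155),(83,230)],215),.042)
go((0.503,-0.021,0.2),90)
E
```

```text
[[518.7999877929688, -29.799999237060547], [494.1000061035156, -46.5], [469.29998779296875, -10.699999809265137], [494.8999938964844, 5.300000190734863]]
  edge 29.8 -146.0
  edge 43.5 124.8
  edge 30.2 32.1
  edge 42.5 -55.8
  centre [494.3 -20.4]
[[668.0999755859375, -250.60000610351562], [662.0, -331.70001220703125], [587.0, -323.1000061035156], [590.0999755859375, -243.10000610351562]]
  edge 81.3 -94.3
  edge 75.5 173.5
  edge 80.1 87.7
  edge 78.3 -5.5
  centre [ 626.8 -287.1]
[[647.4000244140625, -263.6000061035156], [642.5, -314.3999938964844], [607.0999755859375, -310.5], [610.5999755859375, -259.8999938964844]]
  edge 51.0 -95.5
  edge 35.6 173.7
  edge 50.6 86.1
  edge 37.0 -5.7
  centre [ 626.9 -287.1]
[[602.0999755859375, 138.39999389648438], [645.5, -47.099998474121094], [575.5999755859375, -61.29999923706055], [532.2999877929688, 121.69999694824219]]
  edge 190.6 -76.8
  edge 71.3 -168.6
  edge 188.0 103.3
  edge 71.7 13.5
  centre [588.9  37.9]
tcp [0.2188 0.4773 0.2557] yaw 65.37 -> shift [-466.  -334.5   55.7] turn -24.63 j6 -12.798153501528002
```

Call:
{"op": "servo_tool", "data": {
  "moves": "-40 -30 5 4 -1;-80 -60 10 8 -1;-120 -88 15 12 -1;-160 -117 20 16 -1;-200 -147 25 20 -1;-240 -177 30 24 -1;-280 -206 35 28 -1;-320 -236 40 32 -1;-360 -265 45 32 -1;-400 -295 50 32 -1;-440 -324 55 32 -1;-458 -338 56 32 -1"
}}

```text
time: 2.6
tcp_pos: [0.4954, -0.0242, 0.1991]
orientation: [[-0.548, 0.837, -0.0], [0.837, 0.548, -0.0], [-0.0, -0.0, -1.0]]
wrist_force: [-0.4, 0.5, 0.5]
grip_width: 0.0881
finger_force: 0.0
```

Call:
{"op": "servo_tool", "data": {
  "moves": "0 0 0 0 -1;0 0 0 0 -1;0 0 0 0 -1"
}}

```text
time: 2.9
tcp_pos: [0.4938, -0.0197, 0.1999]
orientation: [[-0.551, 0.834, 0.0], [0.834, 0.551, 0.0], [0.0, 0.0, -1.0]]
wrist_force: [-0.0, -0.3, 0.9]
grip_width: 0.0883
finger_force: 0.0
```

Run:
```python
from h import *
s=snap('wrist','w1.png'); pp('block','wrist')
print(s['position'])
for r in robot.masks_of('block','wrist')[:2]:
    print(r['conf'],cv2.boundingRect(r['region'].astype(np.uint8)))
go((0.4945,-0.0205,0.08),33.5)
```

```text
wrist block 0.96 [ 0.7297 -0.0088  0.0036]
wrist block 0.94 [ 0.3972 -0.1698 -0.0014]
wrist block 0.91 [ 0.4961 -0.017   0.032 ]
[0.44797962 0.05001774 0.32890226]
0.93 (97, 236, 70, 63)
0.92 (264, 181, 37, 62)
tcp [ 0.494  -0.0199  0.2   ] yaw 33.46 -> shift [ -0.8   0.  120. ] turn -0.04 j6 -49.37027542512338
```

View pics/w1.png

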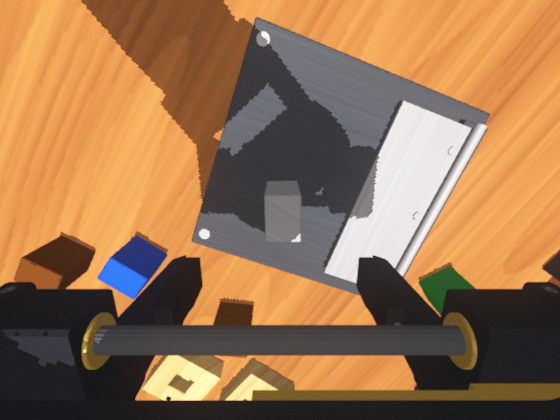

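Run:
```python
from h import *
s=snap('wrist')
crn(s,[(266,195),(299,195),(300,242),(265,242)],.09)
```

```text
[[474.1000061035156, -9.300000190734863], [497.20001220703125, 6.0], [522.5999755859375, -29.0], [496.6000061035156, -46.099998474121094]]
  edge 27.8 33.5
  edge 43.2 -54.1
  edge 31.1 -146.5
  edge 43.2 121.5
  centre [497.6 -19.6]
```

The block's top face sits at px (266–300, 195–242), midway between the fingers and aligned with them. I'm descending and gripping.

Call:
{"op": "servo_tool", "data": {
  "moves": "-1 1 40 0 -1;-1 1 80 0 -1;-1 1 110 0 -1;-1 1 127 0 -1;-1 1 127 0 -1;-1 1 127 0 1;-1 1 127 0 1;-1 1 127 0 1;-1 1 127 0 1;-1 1 127 0 1;-1 1 127 0 1",
  "grip_force": 30
}}

```text
time: 4.2
tcp_pos: [0.4957, -0.0212, 0.0729]
orientation: [[-0.55, 0.835, 0.0], [0.835, 0.55, -0.0], [-0.0, 0.0, -1.0]]
wrist_force: [0.6, -0.9, 0.5]
grip_width: 0.0424
finger_force: 0.0
```

Run:
```python
from h import *
print(robot.state()['grip_width'],robot.state()['finger_force'])
go((0.627,-0.2868,0.14),-5.5)
```

```text
0.04237340237157417 0.0
tcp [ 0.4957 -0.0212  0.0729] yaw 33.37 -> shift [-294.1  -36.5  -67. ] turn 38.87 j6 -49.373959598255134
```

Call:
{"op": "servo_tool", "data": {
  "moves": "0 0 0 0 1;0 0 0 0 1;0 0 0 0 1;0 0 0 0 1;0 0 -25 0 1;0 0 -60 0 1;0 0 -80 0 1;0 0 -80 0 1"
}}

```text
time: 5.0
tcp_pos: [0.4963, -0.0213, 0.1544]
orientation: [[-0.55, 0.835, 0.003], [0.835, 0.55, -0.001], [-0.003, 0.002, -1.0]]
wrist_force: [0.2, 1.0, -3.8]
grip_width: 0.0319
finger_force: 30.0
```

Run:
```python
from h import *
print(robot.state()['grip_width'],robot.state()['finger_force'])
go((0.627,-0.2868,0.15),-5.5)
```

```text
0.03190066698103224 29.995920094661415
tcp [ 0.4963 -0.0213  0.1544] yaw 33.38 -> shift [-293.6  -36.9    5.1] turn 38.88 j6 -49.37366751147951
```

Held at 31.9 mm, as it should be. Next I move above the holder.

Call:
{"op": "servo_tool", "data": {
  "moves": "-30 -4 0 4 1;-65 -8 0 9 1;-100 -12 0 14 1;-135 -17 0 19 1;-170 -21 0 24 1;-205 -26 0 29 1;-240 -30 0 34 1;-270 -34 0 38 1;-294 -37 0 39 1;-294 -37 0 39 1;-294 -37 0 39 1;-294 -37 0 39 1"
}}

```text
time: 6.2
tcp_pos: [0.6261, -0.2859, 0.1515]
orientation: [[0.097, 0.995, -0.002], [0.995, -0.097, 0.001], [0.001, -0.002, -1.0]]
wrist_force: [0.3, 0.1, -3.6]
grip_width: 0.0316
finger_force: 30.0
```

Run:
```python
from h import *
s=snap('wrist','w2.png'); pp('holder_rect','wrist');pp('holder_rect_floor','wrist'); pp('block','wrist')
snap('top');pp('holder_rect_floor','top');snap('scene');pp('holder_rect_floor','scene')
go((0.627,-0.2868,0.049),-5.5)
```

```text
wrist holder_rect 0.97 [ 0.6295 -0.2856  0.0025]
wrist holder_rect 0.3 [ 0.4229 -0.3245  0.0081]
wrist holder_rect_floor 0.84 [ 0.6289 -0.2831  0.0096]
wrist block 0.87 [ 3.997e-01 -1.711e-01 -1.000e-04]
wrist block 0.6 [ 0.5336 -0.1889  0.0018]
top holder_rect_floor 0.65 [ 0.632  -0.2839  0.004 ]
top holder_rect_floor 0.61 [ 0.6002 -0.461   0.    ]
scene holder_rect_floor 0.86 [ 0.6302 -0.286   0.0043]
tcp [ 0.6265 -0.2868  0.1529] yaw -5.61 -> shift [1.000e-01 5.000e-01 1.039e+02] turn -0.11 j6 -28.704338543634833
```

View pics/w2.png

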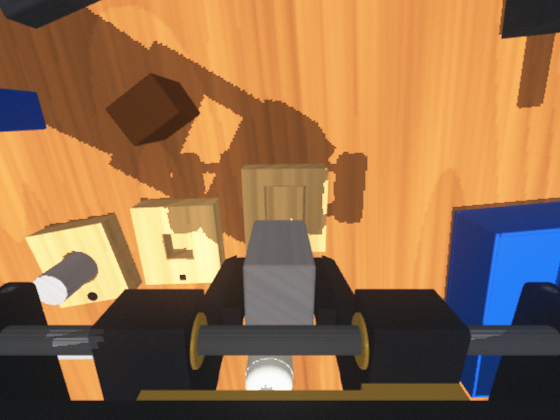

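Run:
```python
from h import *
s=snap('wrist'); st=robot.state(); R=np.array(st['orientation']); t=st['tcp_pos']
print('tcp px',proj(s,t-[0,0,.043]),np.round(s['intrinsics'],1).tolist())
print('predicted pocket at 626.9,-287.1, yaw -5.5 px:')
a=np.radians(-5.5)
for dx,dy in [(-18,24),(18,24),(-38,40),(38,40),(-38,-40),(38,-40)]:
    p=np.array([.627,-.287,.026])+np.array([np.cos(a)*dx-np.sin(a)*dy,np.sin(a)*dx+np.cos(a)*dy,0])/1000
    print(dx,dy,proj(s,p).round(1))
for u in [(265,186),(305,186),(245,167),(327,165),(327,250)]: print(u,back(s,u,.026).round(4))
for r in robot.masks_of('holder_rect','wrist')[:1]:
    m=r['region']; ys,xs=np.nonzero(m); print(r['conf'],xs.min(),xs.max(),ys.min(),ys.max()); 
    for y in range(165,255,10): q=np.nonzero(m[y])[0]; print(y,q.min() if len(q) else 0,q.max() if len(q) else 0)
```

```text
tcp px [278.80918304 251.54038022] [[293.1, 0.0, 279.0], [0.0, 293.1, 214.1], [0.0, 0.0, 1.0]]
predicted pocket at 626.9,-287.1, yaw -5.5 px:
-18 24 [259.3 185.8]
18 24 [299.6 185.7]
-38 40 [236. 168.]
38 40 [322.9 167.8]
-38 -40 [240.1 250.9]
38 -40 [319.  250.8]
(265, 186) [ 0.6164 -0.2621  0.026 ]
(305, 186) [ 0.652  -0.2655  0.026 ]
(245, 167) [ 0.601  -0.2435  0.026 ]
(327, 165) [ 0.6724 -0.2487  0.026 ]
(327, 250) [ 0.6686 -0.3304  0.026 ]
0.96 240 326 163 249
165 243 323
175 241 326
185 240 325
195 241 325
205 242 324
215 243 323
225 244 323
235 245 322
245 245 323
```

Pocket far edge at px (265–305, 186); the holder spans columns 241–326. That puts it about 4 mm further along tool +y than planned. I'll lower to just above it and look again.

Call:
{"op": "servo_tool", "data": {
  "moves": "0 2 25 0 1;0 4 50 0 1;0 4 72 0 1;0 4 72 0 1;0 4 72 0 1;0 4 72 0 1"
}}

```text
time: 7.3
tcp_pos: [0.6311, -0.2878, 0.0826]
orientation: [[0.098, 0.995, 0.002], [0.995, -0.098, -0.002], [-0.001, 0.003, -1.0]]
wrist_force: [0.2, -0.5, -2.6]
grip_width: 0.0313
finger_force: 30.0
```

Run:
```python
from h import *
s=snap('wrist'); im=s['img'][:,:,::-1]
cv2.imwrite('pics/w3.png',cv2.resize(im[110:310,190:370],(720,800)[:2] if 0 else (540,600),interpolation=cv2.INTER_CUBIC))
st=robot.state();print(st['tcp_pos'],st['wrist_force'])
for r in robot.masks_of('holder_rect','wrist')[:1]:
    m=r['region']; ys,xs=np.nonzero(m); print(r['conf'],xs.min(),xs.max(),ys.min(),ys.max())
```

```text
[ 0.63106547 -0.28777367  0.08248753] [-0.88165867 -0.26352266 -2.58009195]
0.73 219 335 176 258
```

View pics/w3.png

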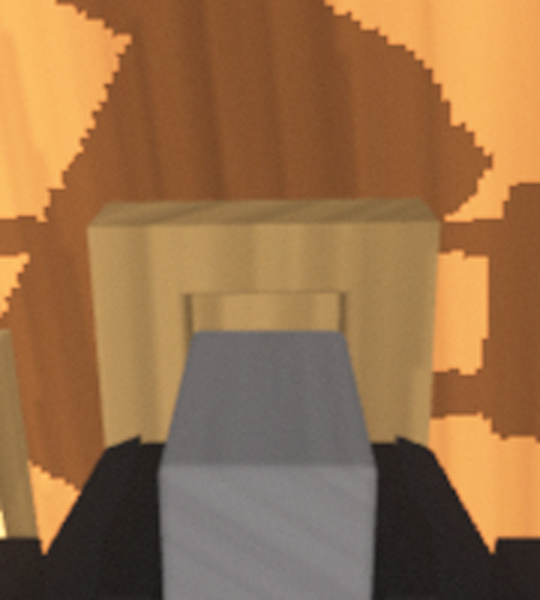

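Run:
```python
from h import *
s=snap('wrist'); st=robot.state(); R=np.array(st['orientation']); t=st['tcp_pos']
f=lambda u,z:(R.T@(back(s,(u[0]/3+190,u[1]/3+110),z)-t)*1000).round(1)
zb=t[2]-.043
print('pocket far',f((182,293),.026),f((350,293),.026),'holder far',f((90,225),.026),f((438,224),.026))
print('block far bottom',f((193,332),zb),f((345,332),zb),'block far top',f((160,465),zb+.06),f((374,465),zb+.06))
print('floor far',f((190,293),.006))
```

```text
pocket far [ 25.5 -18.5  55.9] [25.5 18.6 56. ] holder far [ 40.8 -37.8  55.9] [41.  37.1 56. ]
block far bottom [ 21.  -15.1  43. ] [21.  16.5 43. ] block far top [ 22.6 -15.  -17. ] [ 22.5  15.6 -17. ]
floor far [ 19.2 -18.6  75.9]
```

The pocket spans crop columns 182–350 with its far edge at row 293. The block's lower edge spans 193–345 at row 332. I'll shift +1.5 mm in x and −0.5 mm in y, then descend.

Call:
{"op": "servo_tool", "data": {
  "moves": "1.5 -0.5 0 0 1;1.5 -0.5 8 0 1;1.5 -0.5 14 0 1;1.5 -0.5 18 0 1;1.5 -0.5 22 0 1;1.5 -0.5 22 0 1"
}}

```text
time: 8.05
tcp_pos: [0.6299, -0.2857, 0.0579]
orientation: [[0.098, 0.995, -0.001], [0.995, -0.098, 0.001], [0.001, -0.001, -1.0]]
wrist_force: [0.4, -0.8, -2.6]
grip_width: 0.0319
finger_force: 30.0
```

Call:
{"op": "servo_tool", "data": {
  "moves": "0 0 4 0 1;0 0 7 0 1;0 0 9 0 1;0 0 9.5 0 1;0 0 9.5 0 1"
}}

```text
time: 8.55
tcp_pos: [0.6301, -0.2859, 0.0492]
orientation: [[0.098, 0.995, -0.0], [0.995, -0.098, -0.0], [-0.0, -0.0, -1.0]]
wrist_force: [-0.3, 0.1, -3.3]
grip_width: 0.0321
finger_force: 30.0
```

Call:
{"op": "servo_tool", "data": {
  "moves": "0 0 1 0 1;0 0 1.5 0 1;0 0 1.5 0 1"
}}

```text
time: 8.85
tcp_pos: [0.6303, -0.286, 0.0489]
orientation: [[0.098, 0.995, 0.001], [0.995, -0.098, -0.001], [-0.0, 0.001, -1.0]]
wrist_force: [-3.3, 1.2, 5.1]
grip_width: 0.0317
finger_force: 30.0
```

Contact with the floor at z≈0.049, as expected. Release and retreat.

Call:
{"op": "servo_tool", "data": {
  "moves": "0 0 0 0 -1;0 0 0 0 -1;0 0 0 0 -1;0 0 0 0 -1;0 0 0 0 -1;0 0 0 0 -1;0 0 0 0 -1;0 0 0 0 -1;0 0 -40 0 -1;0 0 -90 0 -1;0 0 -135 0 -1;0 0 -150 0 -1"
}}

```text
time: 10.05
tcp_pos: [0.6312, -0.2865, 0.2036]
orientation: [[0.098, 0.995, 0.007], [0.995, -0.098, -0.005], [-0.004, 0.007, -1.0]]
wrist_force: [0.5, -0.8, -0.3]
grip_width: 0.0883
finger_force: 0.0
```

Run:
```python
from h import *
s=snap('wrist'); pp('block','wrist',4); pp('holder_rect_floor','wrist')
s=snap('top'); im=s['img'][:,:,::-1]; pp('guard_wall','top',1);pp('guard','top',1);pp('guard_edge','top',1)
a=cv2.resize(im[200:280,135:205],(420,480),interpolation=cv2.INTER_CUBIC)
b=cv2.resize(im[150:210,355:415],(360,360),interpolation=cv2.INTER_CUBIC); b=np.vstack([b,np.zeros((120,360,3),np.uint8)])
cv2.imwrite('pics/c4.png',np.hstack([a,b]))
snap('scene'); pp('guard_wall','scene',1); pp('block','scene',5)
```

```text
wrist block 0.72 [ 0.535  -0.1889  0.0034]
wrist block 0.7 [ 0.3234 -0.223   0.0025]
wrist block 0.65 [ 0.4028 -0.1705 -0.0008]
wrist block 0.58 [ 0.6318 -0.286   0.0089]
top guard_wall 0.74 [0.4894 0.2744 0.0316]
top guard 0.87 [0.468  0.3017 0.0016]
scene guard_wall 0.75 [0.4865 0.2728 0.0359]
scene block 0.9 [ 0.7341 -0.0122  0.0044]
scene block 0.78 [ 0.3232 -0.2186 -0.0005]
scene block 0.73 [ 0.3999 -0.1756  0.0029]
scene block 0.7 [ 0.5409 -0.191  -0.0011]
```

View pics/c4.png

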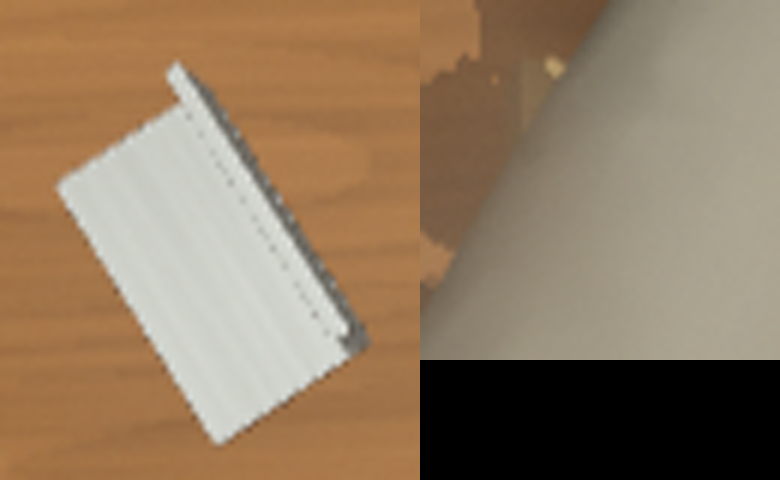

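The guard's wall runs crop (175,65)–(355,338), with the front edge at (58,187)–(220,444). The block is in the pocket according to the wrist view; the arm hides it in the top view. Next is the guard's geometry.

Run:
```python
from h import *
s=snap('top')
f=lambda L:[(a/6+135,b/6+200) for a,b in L]
crn(s,f([(172,66),(344,335)]),.05)
crn(s,f([(58,187),(220,444)]),.002)
# guard pose -> fixture
go((0.487,0.272,0.18),-57)
```

```text
[[541.9000244140625, 306.70001220703125], [423.29998779296875, 231.6999969482422]]
  edge 140.4 -147.7
  edge 140.4 32.3
  centre [482.6 269.2]
[[499.8999938964844, 370.0], [383.6000061035156, 295.3999938964844]]
  edge 138.2 -147.3
  edge 138.2 32.7
  centre [441.8 332.7]
tcp [ 0.63   -0.2858  0.197 ] yaw -5.62 -> shift [ 541.1 -197.    17.5] turn 51.38 j6 -28.451846878384877
```

Call:
{"op": "servo_tool", "data": {
  "moves": "40 -15 0 -8 -1;85 -31 0 -16 -1;130 -48 0 -24 -1;175 -65 0 -32 -1;220 -81 0 -40 -1;265 -98 0 -48 -1;310 -114 0 -56 -1;355 -131 0 -64 -1;400 -148 0 -72 -1;445 -164 0 -80 -1;490 -181 0 -88 -1;540 -199 0 -96 -1"
}}

```text
time: 11.8
tcp_pos: [0.485, 0.2697, 0.1978]
orientation: [[-1.0, -0.012, 0.0], [-0.012, 1.0, 0.0], [-0.0, 0.0, -1.0]]
wrist_force: [1.2, 0.2, 0.1]
grip_width: 0.0883
finger_force: 0.0
```

Call:
{"op": "servo_tool", "data": {
  "moves": "0 0 5 -8 -1;0 0 10 -16 -1;0 0 15 -24 -1;0 0 20 -32 -1;0 0 20 -32 -1;0 0 20 -32 -1;0 0 20 -32 -1"
}}

```text
time: 12.5
tcp_pos: [0.4859, 0.268, 0.178]
orientation: [[-0.846, -0.533, 0.0], [-0.533, 0.846, 0.0], [-0.0, -0.0, -1.0]]
wrist_force: [0.9, 0.6, -0.7]
grip_width: 0.0882
finger_force: 0.0
```

Run:
```python
from h import *
s=snap('wrist','w5.png'); pp('guard_wall','wrist',2); pp('guard_edge','wrist',2); print(s['position'])
go((0.485,0.2705,0.045),122.5)
s=snap('top'); im=s['img'][:,:,::-1]; pp('block','top',6)
cv2.imwrite('pics/b.png',cv2.resize(im[150:210,355:415],(360,360),interpolation=cv2.INTER_CUBIC))
w=cv2.imread('pics/w5.png'); b=cv2.imread('pics/b.png')[:,:200]
o=np.zeros((420,760,3),np.uint8); o[:,:560]=w; o[:360,560:]=b; cv2.imwrite('pics/w5b.png',o)
```

```text
wrist guard_wall 0.92 [0.4829 0.2693 0.0339]
wrist guard_edge 0.86 [0.4476 0.3353 0.0022]
wrist guard_edge 0.57 [0.4822 0.2693 0.0304]
[0.41534721 0.22333063 0.30694624]
tcp [0.4859 0.268  0.1779] yaw 122.3 -> shift [ -0.6   2.6 132.9] turn -0.2 j6 -105.51762557501188
top block 0.81 [ 0.6299 -0.2845  0.0057]
top block 0.81 [ 5.330e-01 -1.933e-01  5.000e-04]
top block 0.81 [ 0.397  -0.1741 -0.0008]
top block 0.77 [ 0.728  -0.0054 -0.0058]
top block 0.57 [ 0.3282 -0.2239  0.0026]
```

View pics/w5b.png

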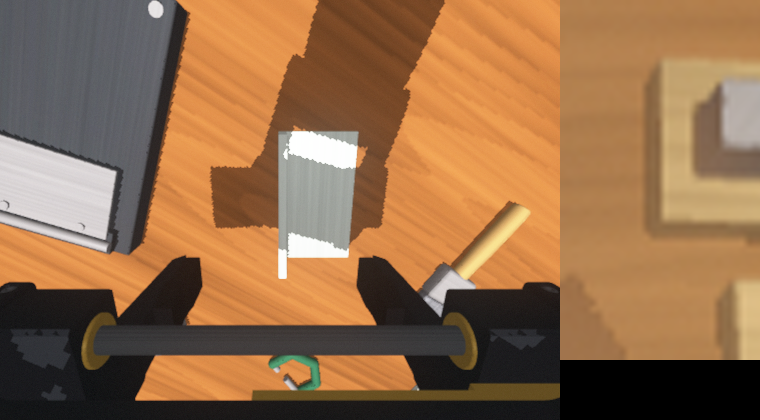

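The wrist view shows the guard wall at columns 278–288, rows 131–278, parallel to the jaws and about centred. The inset shows the block seated in the rectangular holder. Descend and grip the wall.

Call:
{"op": "servo_tool", "data": {
  "moves": "2 2 40 0 -1;2 2 80 0 -1;2 2 120 0 -1;2 2 140 0 -1;2 2 146 0 -1;2 2 146 0 -1;2 2 146 0 1;2 2 146 0 1;2 2 146 0 1;2 2 146 0 1;2 2 146 0 1;2 2 146 0 1",
  "grip_force": 50
}}

```text
time: 13.95
tcp_pos: [0.483, 0.2687, 0.0318]
orientation: [[-0.845, -0.535, 0.0], [-0.535, 0.845, 0.0], [-0.0, -0.0, -1.0]]
wrist_force: [0.4, 0.0, -0.1]
grip_width: 0.042
finger_force: 0.0
```

Call:
{"op": "servo_tool", "data": {
  "moves": "0 0 0 0 1;0 0 0 0 1;0 0 0 0 1;0 0 0 0 1;0 0 0 0 1;0 0 0 0 1;0 0 0 0 1"
}}

```text
time: 14.65
tcp_pos: [0.483, 0.2687, 0.0317]
orientation: [[-0.845, -0.535, -0.0], [-0.535, 0.845, 0.0], [0.0, 0.0, -1.0]]
wrist_force: [-0.3, 0.3, 0.3]
grip_width: 0.0075
finger_force: 50.0
```

Call:
{"op": "servo_tool", "data": {
  "moves": "0 0 -20 0 1;0 0 -60 0 1;0 0 -100 0 1;15 -20 -100 8 1;30 -40 -100 16 1;45 -60 -100 24 1;60 -80 -100 32 1;75 -100 -100 40 1;90 -120 -100 48 1;105 -140 -100 56 1;120 -160 -100 64 1;135 -180 -100 72 1"
}}

```text
time: 15.85
tcp_pos: [0.4649, 0.0433, 0.1315]
orientation: [[-0.767, 0.642, -0.001], [0.642, 0.767, -0.0], [0.0, -0.001, -1.0]]
wrist_force: [0.6, 0.0, -1.8]
grip_width: 0.0075
finger_force: 50.0
```

Run:
```python
from h import *
print(robot.state()['grip_width'],robot.state()['wrist_force']); go((.461,.0084,.132),13.6)
```

```text
0.007475378968076325 [ 0.56161113  0.02530778 -1.83864716]
tcp [0.4649 0.0433 0.1315] yaw 50.05 -> shift [-19.4 -29.3  -0.5] turn 36.45 j6 -59.1353268702391
```

Call:
{"op": "servo_tool", "data": {
  "moves": "-5 -8 0 8 1;-10 -16 0 16 1;-15 -24 0 24 1;-19 -29 0 32 1;-19 -29 0 36.5 1;-19 -29 0 36.5 1;-19 -29 0 36.5 1;-19 -29 0 36.5 1"
}}

```text
time: 16.65
tcp_pos: [0.4614, 0.01, 0.1316]
orientation: [[-0.242, 0.97, -0.0], [0.97, 0.242, 0.0], [0.0, -0.0, -1.0]]
wrist_force: [0.1, 0.0, -2.8]
grip_width: 0.0074
finger_force: 50.0
```

Run:
```python
from h import *
s=snap('wrist','w6.png')
for t in ('stop','leaf_edge','guard_edge','guard_wall','fixture','guard'): pp(t,'wrist',2)
s=snap('top'); 
for t in ('guard_edge','leaf_edge','fixture','stop'): pp(t,'top',2)
s=snap('scene'); 
for t in ('guard_edge','leaf_edge','stop','guard_wall','fixture'): pp(t,'scene',2)
go((.461,.0084,.08),13.6)
```

```text
wrist stop 0.69 [0.5873 0.0369 0.0327]
wrist leaf_edge 0.68 [0.5589 0.0336 0.0393]
wrist guard_edge 0.83 [0.5379 0.0233 0.0977]
wrist guard_wall 0.97 [0.4596 0.0034 0.1339]
wrist guard 0.97 [0.4988 0.0116 0.0993]
top stop 0.84 [0.5873 0.0363 0.0272]
scene guard_edge 0.69 [0.533  0.0251 0.0954]
scene leaf_edge 0.92 [0.5572 0.0316 0.0411]
scene stop 0.75 [0.5858 0.0347 0.0276]
scene guard_wall 0.61 [0.463  0.0084 0.1366]
scene fixture 0.79 [ 0.5324  0.0247 -0.001 ]
scene fixture 0.29 [ 0.4249 -0.3242  0.0075]
tcp [0.4615 0.0099 0.1317] yaw 13.87 -> shift [-1.3 -0.9 51.7] turn 0.27 j6 -27.241779488598898
```

View pics/w6.png

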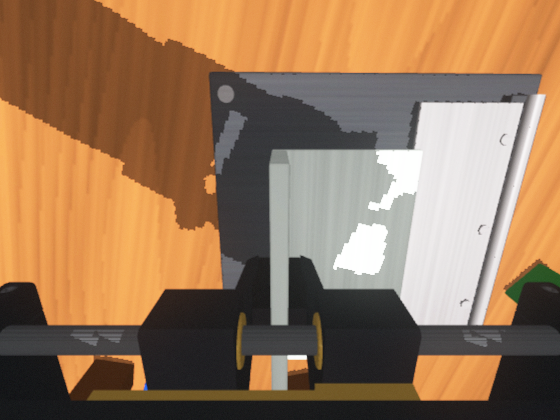

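The guard is held straight. Its foot spans columns 288–422 with the far end at row 150. The leaf's far corner is at (417,103), and the deck's far edge runs (210,73)–(540,73).

Run:
```python
from h import *
s=snap('wrist')
crn(s,[(210,73),(540,73)],.03)
crn(s,[(417,103),(521,103)],.042)
crn(s,[(417,103),(405,292)],.042)
crn(s,[(210,73),(222,290)],.03)
z=.1
crn(s,[(422,150),(408,290)],z+.004); crn(s,[(272,152),(286,152)],z+.05)
# fine edge: expected px of leaf corner & deck corner under the estimate
for st,yw in [((.5835,.038),13.6),((.586,.037),13.6),((.586,.037),14)]:
    a=np.radians(yw); X=np.array([np.cos(a),np.sin(a),0]);Y=np.array([-np.sin(a),np.cos(a),0]);o=np.array([*st,0])-.06*X
    print(st,yw,[proj(s,o+x*X+y*Y+[0,0,zz]).round(1).tolist() for x,y,zz in [(-.12,.115,.03),(.12,.115,.03),(.03,.095,.042),(-.12,0,.03),(.03,0,.042)]])
```

```text
[[386.8999938964844, 106.9000015258789], [615.7000122070312, 163.39999389648438]]
  edge 235.7 13.9
  edge 235.7 -166.1
  centre [501.3 135.1]
[[533.2000122070312, 121.9000015258789], [603.5999755859375, 139.3000030517578]]
  edge 72.6 13.9
  edge 72.6 -166.1
  centre [568.4 130.6]
[[533.2000122070312, 121.9000015258789], [582.0999755859375, -23.5]]
  edge 153.5 -71.4
  edge 153.5 108.6
  centre [557.7  49.2]
[[386.8999938964844, 106.9000015258789], [427.3999938964844, -67.9000015258789]]
  edge 179.4 -76.9
  edge 179.4 103.1
  centre [407.1  19.5]
[[518.7000122070312, 92.19999694824219], [543.5999755859375, 10.699999809265137]]
  edge 85.2 -73.0
  edge 85.2 107.0
  centre [531.2  51.5]
[[442.29998779296875, 77.80000305175781], [447.29998779296875, 79.0]]
  edge 5.2 13.9
  edge 5.2 -166.1
  centre [444.8  78.4]
(0.5835, 0.038) 13.6 [[202.7, 70.2], [539.2, 71.9], [416.2, 100.5], [213.5, 221.7], [397.8, 227.8]]
(0.586, 0.037) 13.6 [[206.0, 72.6], [541.6, 74.4], [419.0, 102.9], [216.2, 223.5], [400.3, 229.6]]
(0.586, 0.037) 14 [[205.0, 74.5], [540.6, 73.7], [418.0, 103.3], [216.3, 224.9], [400.3, 229.8]]
```

Call:
{"op": "servo_tool", "data": {
  "moves": "-4 0 30 0 1;-4 0 55 0 1;-4 0 65 0 1;-4 0 68 0 1;-4 0 69 0 1;-4 0 69 0 1;-4 0 69 0 1"
}}

```text
time: 18.3
tcp_pos: [0.4629, 0.0059, 0.0635]
orientation: [[-0.24, 0.971, 0.001], [0.971, 0.24, -0.0], [-0.001, 0.001, -1.0]]
wrist_force: [0.1, -0.4, -1.2]
grip_width: 0.0076
finger_force: 50.0
```

Call:
{"op": "servo_tool", "data": {
  "moves": "0 0 1 0 1;0 0 1 0 1;0 0 1 0 1"
}}

```text
time: 18.6
tcp_pos: [0.4625, 0.006, 0.0618]
orientation: [[-0.24, 0.971, 0.0], [0.971, 0.24, -0.0], [-0.0, 0.0, -1.0]]
wrist_force: [0.3, -0.3, -2.0]
grip_width: 0.0077
finger_force: 50.0
```

Call:
{"op": "servo_tool", "data": {
  "moves": "0 5 0 0 1;0 10 0 0 1;0 15 0 0 1;0 20 0 0 1;0 25 0 0 1;0 30 0 0 1;0 34 0 0 1;0 38 0 0 1;0 41 0 0 1;0 41 0 0 1"
}}

```text
time: 19.6
tcp_pos: [0.5026, 0.0159, 0.0617]
orientation: [[-0.24, 0.971, 0.0], [0.971, 0.24, -0.0], [-0.0, 0.0, -1.0]]
wrist_force: [0.1, -0.7, -1.7]
grip_width: 0.0074
finger_force: 50.0
```

Run:
```python
from h import *
s=snap('scene'); im=s['img'][:,:,::-1]
cv2.imwrite('pics/s7.png',cv2.resize(im[170:270,210:350],(770,550),interpolation=cv2.INTER_CUBIC))
st=robot.state();print(st['wrist_force'],st['moment']); pp('leaf_edge','scene',1); go((.586-.076*.971,.0365-.076*.24,.0617),13.9)
```

```text
[-0.08719472 -0.02206265 -1.66500237] [-0.02103027  0.07161352 -0.00354817]
scene leaf_edge 0.95 [0.5566 0.0323 0.0389]
tcp [0.5023 0.0158 0.0617] yaw 13.88 -> shift [ 0.  10.2  0. ] turn -0.02 j6 -25.454782747436113
```

View pics/s7.png

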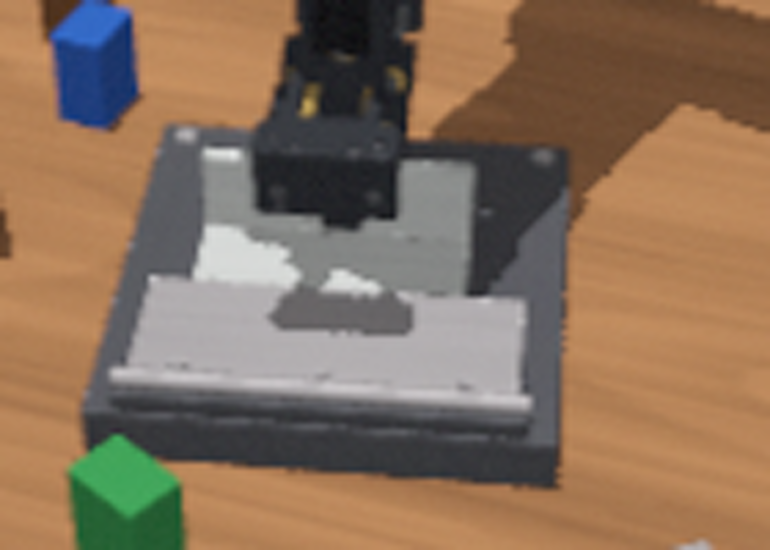

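The foot passes under the leaf's edge, visible at crop columns 195–475 and row about 290. The leaf is down and the guard is centred. Push home gently until there is contact.

Call:
{"op": "servo_tool", "data": {
  "moves": "0 2 0 0 1;0 4 0 0 1;0 6 0 0 1;0 8 0 0 1;0 9 0 0 1;0 10 0 0 1;0 10 0 0 1"
}}

```text
time: 20.4
tcp_pos: [0.5121, 0.0182, 0.0617]
orientation: [[-0.24, 0.971, 0.0], [0.971, 0.24, 0.0], [-0.0, 0.0, -1.0]]
wrist_force: [-0.1, -0.8, -1.9]
grip_width: 0.0076
finger_force: 50.0
```

Call:
{"op": "servo_tool", "data": {
  "moves": "0 1 0 0 1;0 2 0 0 1;0 2 0 0 1;0 2 0 0 1"
}}

```text
time: 20.8
tcp_pos: [0.5133, 0.0187, 0.0617]
orientation: [[-0.24, 0.971, -0.002], [0.971, 0.24, 0.0], [0.001, -0.002, -1.0]]
wrist_force: [-4.8, -1.0, 2.1]
grip_width: 0.0073
finger_force: 50.0
```

Call:
{"op": "servo_tool", "data": {
  "moves": "0 1 0 0 1;0 2 0 0 1;0 2 0 0 1;0 2 0 0 1"
}}

```text
time: 21.2
tcp_pos: [0.5134, 0.0188, 0.0617]
orientation: [[-0.24, 0.971, -0.007], [0.971, 0.24, -0.001], [0.001, -0.007, -1.0]]
wrist_force: [-17.2, -5.3, 11.7]
grip_width: 0.0076
finger_force: 50.1
```

Against the stop, where predicted. I'll ease the push and press down.

Call:
{"op": "servo_tool", "data": {
  "moves": "0 -1.5 0 0 1;0 -1.5 1 0 1;0 -1.5 2 0 1;0 -1.5 2 0 1;0 -1.5 2 0 1"
}}

```text
time: 21.7
tcp_pos: [0.5134, 0.0187, 0.0616]
orientation: [[-0.24, 0.971, -0.003], [0.971, 0.24, -0.0], [0.0, -0.003, -1.0]]
wrist_force: [-18.6, -1.4, 27.8]
grip_width: 0.0077
finger_force: 50.0
```

Run:
```python
from h import *
s=snap('scene'); pp('leaf_edge','scene',1); pp('block','scene',5); snap('top'); pp('block','top',5); pp('holder_rect_floor','top',1)
im=snap('scene')['img'][:,:,::-1]
cv2.imwrite('pics/s8.png',cv2.resize(im[160:270,130:350],(800,400),interpolation=cv2.INTER_CUBIC))
st=robot.state(); print(st['wrist_force'],st['qvel'].round(2),yaw())
```

```text
scene leaf_edge 0.85 [0.557  0.0319 0.0426]
scene block 0.96 [ 0.7312 -0.0127  0.0044]
scene block 0.78 [ 0.3983 -0.1776  0.0043]
scene block 0.73 [ 0.631  -0.2858  0.0066]
scene block 0.62 [ 0.5382 -0.1894 -0.0006]
scene block 0.44 [ 0.3234 -0.2207  0.0021]
top block 0.87 [ 7.284e-01 -6.800e-03 -5.000e-04]
top block 0.85 [ 0.5348 -0.1915  0.0024]
top block 0.79 [ 0.6343 -0.2827  0.0053]
top block 0.75 [ 0.3292 -0.2247  0.0024]
top block 0.51 [ 0.397  -0.1758 -0.0005]
top holder_rect_floor 0.64 [ 0.6326 -0.2862  0.0038]
[-17.3967579   -1.64689052  28.1253935 ] [ 0.01 -0.01  0.    0.05 -0.01 -0.09] 13.904552363849591
```

View pics/s8.png

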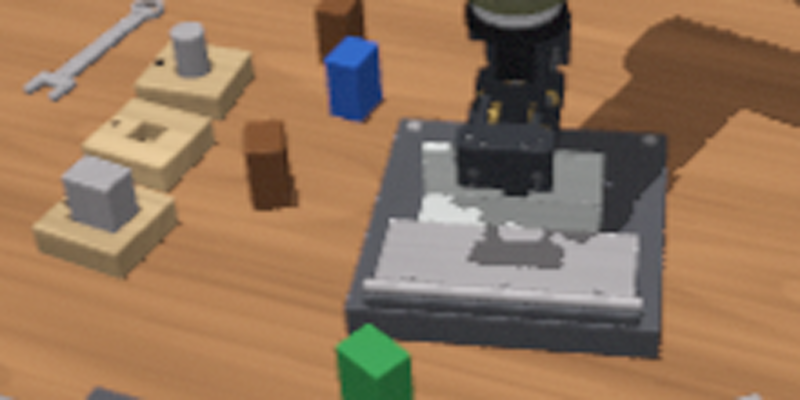

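The block stands upright in its holder at (100,195). The guard is under the flat leaf at about (510,225), square and pressed down. Handing in.

```bash
python3 -c "
from plant import robot
print(robot.hand_in())"
```

```text
the job is handed in; nothing more can be done
None
```

I handed the job in at about 22 s of the 66 s. The setting block stands fully down and released in its rectangular holder. The guard is home and square against the stop under the leaf, which lies flat, and is still gripped and pressed down with about 28 N; the hand-in did not report a verdict.

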